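# Swing the brazing jig's arm to the orange stop

### The arm

A 6-joint arm with a two-finger parallel gripper is mounted at the origin on the work surface. World frame = base frame: x ahead of the robot, y to its left, z up, the work surface at z = 0. Lengths are in m, angles in rad, forces in N, time in s.
With the tool pointing down it reaches from about 0.35 to 0.975 m from the base axis. Payload 4.9 kg.
Tool frame: the origin (TCP) lies at the very end of the fingers, on their centre line; the grasp point (between the pads) lies 19 mm behind it; z points along the fingers, y is the direction in which the jaws open and shut (so a half turn about z gives the same grasp; the last joint's range is limited). The gripper opens to 85 mm and grips with 20 to 120 N. Pads are 22 mm wide; open, the fingers measure 114 mm over their backs; the gripper's body (76 mm by 85 mm) begins 54 mm behind the grasp point. The pads swing forward as they close: fully open they stand 13 mm farther back than shut.
Start: joints at [-1.315, 0.053, 1.613, -0, 1.476, -0.119], TCP at [0.229, -0.582, 0.231] pointing down, gripper open.
Joint ranges: [-3.01, 3.01], [-1.01, 2.22], [0.06, 2.58], [-1.02, 4.17], [0.09, 2.62], [-3.14, 3.14]. Speed limits (rad/s): [2.57, 2.57, 3.14, 3.14, 3.14, 3.14].

### API

Orientations are given as a unit quaternion [w, x, y, z].
In Python, from plant import state, grab_frame, camera_model, job_done, search_frame, masks_of, place_of gives the robot as it stands.
- The arm moves only by the tool drive_tool, never from a script. Its argument "series" is a list of rows, each a list of 2 entries, a list of its own where there are three numbers: the shift along the world's x, y, z in m, then the turn, a rotation vector about the world's x, y, z in degrees. A call has 1 to 8 rows; each row is the pose to reach, as a shift and turn from the pose commanded when the call began; what a row does not reach only later rows make up. A row lasts 1/10 s, in which the tool goes at most 50 mm and 8.59 degrees, less where a joint would pass 70% of its speed; a pose out of reach is approached as far as the arm can. A call with a gripper value outside its range is refused whole. "fingers" is the closure, from -1 (fully open) to 1 (shut), so that 0 is half open, set as the call begins (left out, the last holds). The fingers move at their own pace and stop on an object; the grip force is fixed at half the most. Time passes only in rows, so rows that repeat a pose let the fingers close. It gives the time, the measured TCP pose, the force and the opening at its end, in the units of the state.
- state(): the state, without advancing time (a new reading comes with each control period).
- grab_frame(name): name is "side" or "top" or "wrist"; returns the picture (400x640x3 uint8, red, green, blue); there is no depth.
- camera_model(name): a dict with "fovy" (degrees; the focal length in pixels is half the picture's height over the tangent of half this angle, whatever the lens; pixels are square), "cx", "cy" (the principal point, pixels), "rvec" (rotation vector, rad) and "tvec" (3), from world to camera coordinates, as OpenCV has them. Camera axes: x right, y down, z forward; pixel columns grow to the right and rows downward; lengths in m; the calibration is good to about 2 mm. A picture is of the moment at which its call begins: read the wrist's pose just before it. camera_model takes no time and is no camera call; for the wrist camera it gives the pose at the moment of the call.
- job_done(): hands the job in, once; it reports no verdict.
Trained networks look in the newest picture that a camera, given by its name, has taken for a name from the list of things; names that differ only in an ending like _2 or _b are one class to them, and where a whole thing is asked for, a point or a joint stands for the part that bears it (a point fixed in the world has none). Each returns a list of dicts, best first, with "confidence" (0 to 1); they miss things now and then, are a little off and sometimes report something else, mostly with a low value. They report only what shows in the picture. A call takes as long as a camera call.
- search_frame(camera, name): "location" ([x, y, z] in m, in world coordinates, good to about 4 mm: the middle of the surface that is visible of it).
- masks_of(camera, name): "pixels" (400x640 bool, what is visible of it).
- place_of(camera, name): "location" ([x, y, z] in m, in world coordinates, good to about 4 mm: a listed point, or the origin of a listed thing).
The state is a dict: "time": time; "joint_pos": joint angles; "joint_vel": joint speeds; "joint_efforts": joint torques, N m; "tool_pos": TCP position; "tool_rot": TCP orientation; "contact_force": force on the tool from outside, world axes, zero at the start; "ft_torque": the same for the moment, N m; "gripper_width": opening from 0.0 (shut) to 1.0 (fully open).
Only numpy, scipy, OpenCV 4.12 (cv2) and the standard library are available. Lean on these libraries where they do the work, as an engineer would, in place of code of your own. Each camera call takes 0.05 s, during which the arm holds its last target.

### The job

Set the branch angle on the brazing jig: push the free end of the pinned aluminium arm that carries the copper tube, so that it swings about its pin until its side rests against the orange stop post (not the blue one), then let go. Leave the loose dark spare bar and the pliers where they lie.

Things in the scene. Friction and masses are not known exactly. Their poses are not given: they have to be found in the camera images.
- swing_arm: Flat aluminium bar 260 x 30 x 16 mm, copper tube clamped along its top (to 34 above its underside, 50 to 187 from the pin). Lies on the dark base plate (top 12 above table, 180 to either side of the pin); a hole near one end fits a fixed pin with nut; only friction holds it. Origin: pin axis, underside; x runs to the free end, 240 off; z up. Starts between the stops, 20+ degrees from either.
- orange_stop_top (a point): Top centre of the fixed orange post, 20 mm in diameter, 40 tall on the base plate (top 52 above table), 140 to 185 from the pin, on either side of the arm; a like blue post stands on the other side, at least 230 from it. When the arm's side touches it, the post's axis is 25 from the arm's centre line.
- spare_bar: Bystander: a loose plain dark steel bar 200 x 30 x 16 with a hole near one end and no tube, lying on the table beside the base plate. Origin: at the hole, underside; the bar runs from -20 to 180 along its x axis.
- pliers: Bystander: loose pliers with green handles, about 190 long, 60 wide, 14 high, lying on the table on the other side of the base plate. Origin: near the middle, at the underside; jaws towards its x axis.

How it is judged:
By the outcome, as a careful person would: the job done as asked, in the order asked, and still so for the second after the job is handed in, with the robot touching nothing.
It also fails if it takes over 32 s, if anything falls off the work surface, if the arm or the gripper's body presses on something with over 40 N, if the wrist force passes 120 N, or if a joint passes its speed limit or range.

## Working session

There is one attempt and no reset: what is moved stays moved. The work goes in short steps, Python scripts to look and compute and a tool call to move; the robot and the scene stay as the last step left them, time stands still between calls to the robot, and variables do not carry over. Pictures are saved under pics/ and viewed, and the job is handed in when it is done.

Besides the shell and the picture viewer there is one more tool, called after ">>>" as name([rows], argument=value, ...), one row to a line, values as JSON. drive_tool: Moves the arm, as the interface text tells. Its arguments: {"type":"object","properties":{"series":{"type":"array","items":{"type":"array"}},"fingers":{"type":"number"}},"required":["series"]}

```bash
mkdir -p pics; python3 - <<'E'
from plant import *
import cv2
s=state();print(s['time'],s['tool_pos'],s['tool_rot'],s['gripper_width'])
for c in ['top','side']:
    im=grab_frame(c);cv2.imwrite(f'pics/{c}0.png',im[:,:,::-1])
    for n in ['swing_arm','orange_stop_top','spare_bar','pliers']:
        print(c,n,[(d['location'],d['confidence']) for d in place_of(c,n)][:3])
    print([(d['location'],d['confidence']) for d in search_frame(c,'swing_arm')][:3])
print(state()['time'])
E
```

```text
0.0 [ 0.22863373 -0.58100445  0.2300473 ] [-1.03835730e-03  9.82489875e-01  1.86313073e-01 -8.35682055e-05] 0.9980345781533068
top swing_arm [([0.4066, -0.0719, 0.0107], 0.75)]
top orange_stop_top [([0.4739, 0.0852, 0.0536], 0.54)]
top spare_bar [([0.3455, 0.1836, 0.0012], 0.58)]
top pliers [([0.581, -0.3077, 0.0034], 0.68)]
[([0.5203, -0.057, 0.0247], 0.75)]
side swing_arm [([0.4052, -0.0743, 0.0129], 0.98)]
side orange_stop_top [([0.4715, 0.0843, 0.053], 0.73)]
side spare_bar [([0.3488, 0.181, -0.0002], 0.87)]
side pliers [([0.5854, -0.3034, 0.0002], 0.62)]
[([0.5165, -0.0503, 0.0246], 0.8), ([0.5628, -0.2918, 0.0101], 0.45)]
0.6
```

View pics/top0.png

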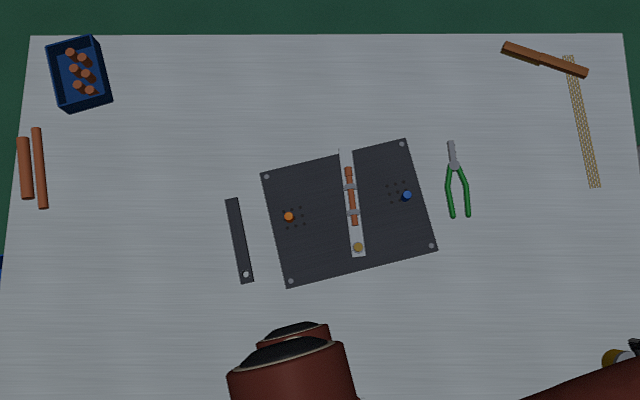

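View pics/side0.png

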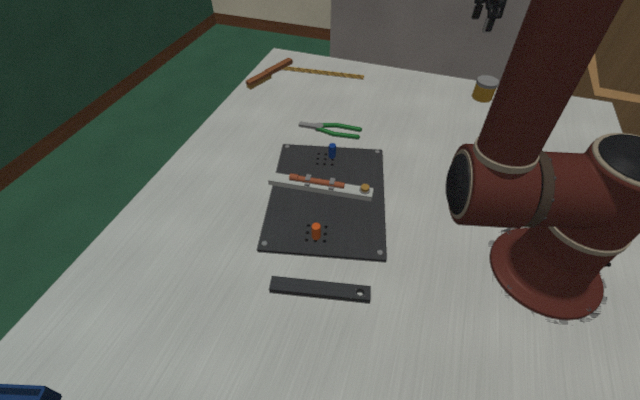

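```bash
cat > h.py <<'E'
import numpy as np,cv2
from plant import *
def KRt(c):
    m=camera_model(c);f=200/np.tan(np.radians(m['fovy'])/2)
    return np.array([[f,0,m['cx']],[0,f,m['cy']],[0,0,1.]]),np.array(m['rvec'],float),np.array(m['tvec'],float)
def proj(c,P):
    K,r,t=KRt(c);return cv2.projectPoints(np.array(P,float).reshape(-1,1,3),r,t,K,None)[0].reshape(-1,2)
def back(c,uv,z):
    K,r,t=KRt(c);R=cv2.Rodrigues(r)[0];C=-R.T@t
    uv=np.array(uv,float).reshape(-1,2);d=(R.T@np.linalg.inv(K)@np.c_[uv,np.ones(len(uv))].T).T
    return C+d*((z-C[2])/d[:,2])[:,None]
E
python3 - <<'E'
from h import *
for c in ['top','side']:
    print(c,proj(c,[[.406,-.073,.012],[.4727,.0848,.052]]).round())
    m=masks_of(c,'swing_arm')[0]['pixels'];v,u=np.nonzero(m);print(len(u),u.min(),u.max(),v.min(),v.max())
    P=back(c,np.c_[u,v],.028)[:,:2]; print(cv2.minAreaRect(P.astype(np.float32)*1000), cv2.boxPoints(cv2.minAreaRect(P.astype(np.float32)*1000)).round())
E
```

```text
top [[358. 248.]
 [288. 217.]]
1337 338 364 146 257
((514.888916015625, -57.56361389160156), (261.0232849121094, 30.87428092956543), 6.583513259887695) [[383. -57.]
 [387. -88.]
 [646. -58.]
 [643. -27.]]
side [[363. 194.]
 [316. 225.]]
1447 267 372 172 200
((513.9805908203125, -55.67267990112305), (261.0635681152344, 59.39875411987305), 6.355538368225098) [[ 381.  -41.]
 [ 388. -100.]
 [ 647.  -71.]
 [ 640.  -12.]]
```

Top view: pin at (358,247), arm's free end at (345,150), orange post at (288,216), blue post at (407,195). The networks, the arm's outline and the given sizes agree: the pin is at (0.4055, -0.071) and the arm's heading is about 6.6°. The orange post is 0.170 from the pin at 66.8°, so contact should come at about 58°. I'll approach the free end from the blue side with the fingers shut.

>>> drive_tool([
  [[0.03, 0.035, 0], [0, 0, -2]],
  [[0.06, 0.07, -0.01], [0, 0, -4]],
  [[0.09, 0.105, -0.02], [0, 0, -6]],
  [[0.12, 0.14, -0.03], [0, 0, -8]],
  [[0.15, 0.175, -0.04], [0, 0, -10]],
  [[0.18, 0.21, -0.05], [0, 0, -12]],
  [[0.21, 0.245, -0.06], [0, 0, -14]],
  [[0.24, 0.28, -0.07], [0, 0, -15]],
], fingers=1)

```text
time: 1.5
tool_pos: [0.4699, -0.3001, 0.1612]
tool_rot: [0.0, 0.998, 0.056, 0.0]
contact_force: [0.6, -0.6, 0.2]
gripper_width: 0.0
```

>>> drive_tool([
  [[0.03, 0.035, 0], [0, 0, 0]],
  [[0.06, 0.07, 0], [0, 0, 0]],
  [[0.09, 0.105, 0], [0, 0, 0]],
  [[0.12, 0.14, 0], [0, 0, 0]],
  [[0.15, 0.17, 0], [0, 0, 0]],
  [[0.156, 0.18, -0.02], [0, 0, 0]],
  [[0.156, 0.18, -0.04], [0, 0, 0]],
  [[0.156, 0.18, -0.04], [0, 0, 0]],
])

```text
time: 2.3
tool_pos: [0.6229, -0.1202, 0.1176]
tool_rot: [-0.001, 0.998, 0.057, -0.003]
contact_force: [-0.1, -0.7, -1.4]
gripper_width: 0.0
```

```bash
python3 - <<'E'
from h import *
s=state();print(s['time'],s['tool_pos'],s['tool_rot'],s['contact_force'],s['gripper_width'])
for c in ['top','wrist','side']: cv2.imwrite(f'pics/{c}1.png',grab_frame(c)[:,:,::-1])
print(back('top',[[267,176],[407,195]],.015))
E
```

```text
2.3 [ 0.62285378 -0.12022437  0.11758831] [-0.00113654  0.99836435  0.05707724 -0.00308435] [-0.07358254 -0.67292354 -1.42173712] 0.0002863354451728494
[[ 0.57624967  0.13838087  0.015     ]
 [ 0.52959069 -0.18955681  0.015     ]]
```

View pics/wrist1.png

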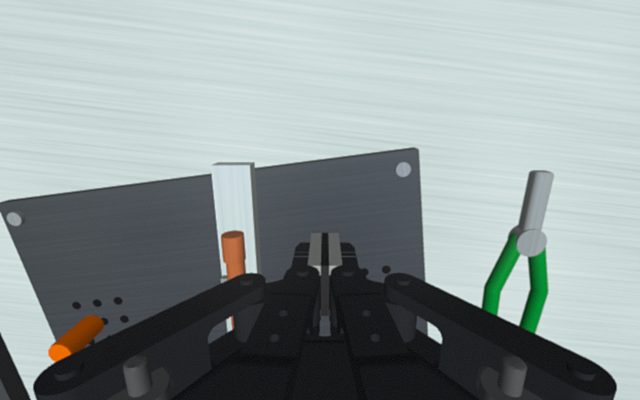

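View pics/side1.png

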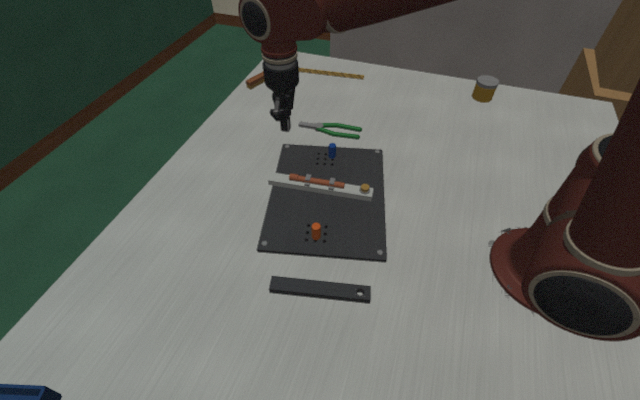

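The fingers are on the blue side of the free end with about 40 mm to spare; the arm, posts and pliers are where they were. Lowering now.

>>> drive_tool([
  [[0, 0, -0.03], [0, 0, 0]],
  [[0, 0, -0.06], [0, 0, 0]],
  [[0, 0, -0.08], [0, 0, 0]],
  [[0, 0, -0.09], [0, 0, 0]],
  [[0, 0, -0.095], [0, 0, 0]],
  [[0, 0, -0.095], [0, 0, 0]],
  [[0, 0, -0.095], [0, 0, 0]],
])

```text
time: 3.15
tool_pos: [0.626, -0.1221, 0.028]
tool_rot: [0.0, 0.998, 0.056, 0.001]
contact_force: [-1.0, -0.1, 0.5]
gripper_width: -0.0
```

>>> drive_tool([
  [[0, 0, -0.004], [0, 0, 0]],
  [[0, 0, -0.008], [0, 0, 0]],
  [[-0.002, 0.015, -0.008], [0, 0, 0]],
  [[-0.003, 0.025, -0.008], [0, 0, 0]],
  [[-0.003, 0.03, -0.008], [0, 0, 0]],
  [[-0.003, 0.03, -0.008], [0, 0, 0]],
])

```text
time: 3.75
tool_pos: [0.6217, -0.0903, 0.0183]
tool_rot: [-0.0, 0.998, 0.057, -0.0]
contact_force: [-0.7, -0.3, -0.2]
gripper_width: 0.0
```

```bash
python3 - <<'E'
from h import *
s=state();p=s['tool_pos'];print(s['time'],p,s['contact_force'])
pin=np.array([.4055,-.071])
for th in [6.6,10,14,19,24,29,34,39,44,48,51,53,55,57,58,59,60]:
    a=np.radians(th);q=pin+[.213*np.cos(a)+.03*np.sin(a),.213*np.sin(a)-.03*np.cos(a)]
    print(th,(q-p[:2]).round(4))
E
```

```text
3.75 [ 0.62174016 -0.09033643  0.01833869] [-0.66309321 -0.33207918 -0.17737476]
6.6 [-0.0012  0.014 ]
10 [-0.0013  0.0268]
14 [-0.0023  0.0418]
19 [-0.0051  0.0603]
24 [-0.0095  0.0786]
29 [-0.0154  0.0964]
34 [-0.0229  0.1136]
39 [-0.0318  0.1301]
44 [-0.0422  0.1457]
48 [-0.0514  0.1576]
51 [-0.0589  0.166 ]
53 [-0.0641  0.1714]
55 [-0.0695  0.1766]
57 [-0.0751  0.1816]
58 [-0.0779  0.1841]
59 [-0.0808  0.1865]
60 [-0.0838  0.1888]
```

>>> drive_tool([
  [[-0.001, 0.007, 0], [0, 0, 0]],
  [[-0.001, 0.014, 0], [0, 0, 0]],
  [[-0.001, 0.02, 0], [0, 0, 1.5]],
  [[-0.001, 0.027, 0], [0, 0, 3.4]],
  [[-0.002, 0.034, 0], [0, 0, 5.4]],
  [[-0.002, 0.042, 0], [0, 0, 7.4]],
  [[-0.004, 0.051, 0], [0, 0, 10]],
  [[-0.005, 0.06, 0], [0, 0, 12.4]],
])

```text
time: 4.55
tool_pos: [0.6168, -0.031, 0.0184]
tool_rot: [0.0, 0.986, 0.166, 0.0]
contact_force: [-0.1, -2.3, -0.2]
gripper_width: 0.002
```

```bash
python3 - <<'E'
from h import *
s=state();print(s['time'],s['tool_pos'],s['contact_force'])
cv2.imwrite('pics/top2.png',grab_frame('top')[:,:,::-1])
cv2.imwrite('pics/side2.png',grab_frame('side')[:,:,::-1])
E
```

```text
4.55 [ 0.6167683  -0.03103484  0.01841425] [-0.07988617 -2.34325263 -0.18568775]
```

View pics/side2.png

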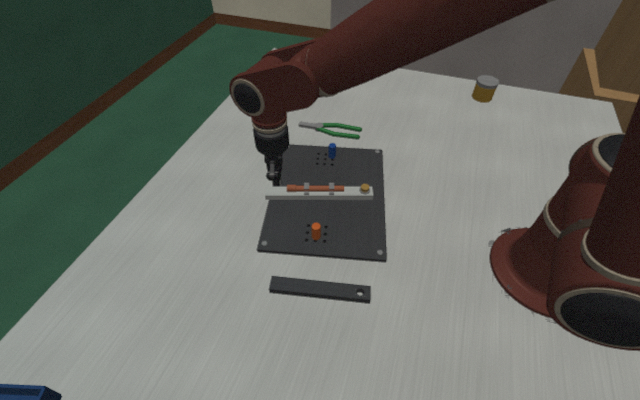

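The side view shows the arm swinging cleanly with the finger behind its free end, near (272,185). Continuing along the arc.

>>> drive_tool([
  [[-0.0026, 0.011, 0], [0, 0, 3]],
  [[-0.0055, 0.022, 0], [0, 0, 6]],
  [[-0.009, 0.0326, 0], [0, 0, 9]],
  [[-0.013, 0.043, 0], [0, 0, 12]],
  [[-0.0178, 0.0533, 0], [0, 0, 15]],
  [[-0.023, 0.0633, 0], [0, 0, 18]],
  [[-0.0287, 0.073, 0], [0, 0, 21]],
  [[-0.035, 0.0824, 0], [0, 0, 24]],
])

```text
time: 5.45
tool_pos: [0.582, 0.0511, 0.0184]
tool_rot: [0.0, 0.93, 0.366, 0.0]
contact_force: [0.8, -1.4, -0.3]
gripper_width: 0.0
```

```bash
python3 - <<'E'
from h import *
s=state();p=s['tool_pos'];print(s['time'],p,s['contact_force'])
cv2.imwrite('pics/top3.png',grab_frame('top')[:,:,::-1])
cv2.imwrite('pics/side3.png',grab_frame('side')[:,:,::-1])
for c in ['top','side']: print([(d['location'],d['confidence']) for d in search_frame(c,'swing_arm')][:3])
pin=np.array([.4055,-.071])
c,sn=(p[:2]-pin)
for th in [40,43,46,49]:
    a=np.radians(th);print(th,c*np.cos(a)+sn*np.sin(a),-c*np.sin(a)+sn*np.cos(a))
E
```

```text
5.45 [0.58195366 0.05111846 0.01844549] [ 0.84054572 -1.43663518 -0.32576905]
[([0.4487, -0.0328, 0.0271], 0.98)]
[([0.4956, 0.0193, 0.027], 0.71)]
40 0.21366757226216632 -0.019874059085335752
43 0.2123346203936466 -0.031029319090522534
46 0.21041967408982643 -0.0420995298889037
49 0.2079279820854183 -0.05305434880216185
```

View pics/top3.png

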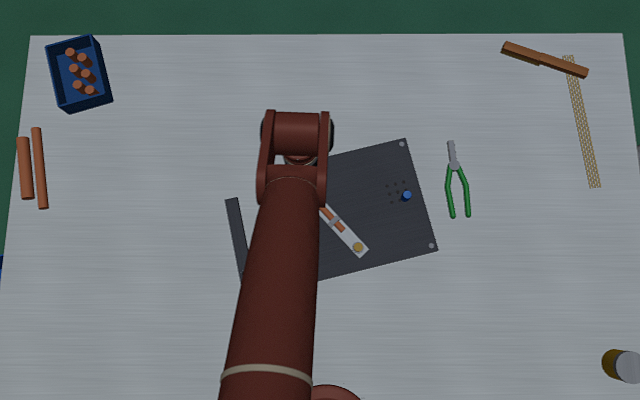

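View pics/side3.png

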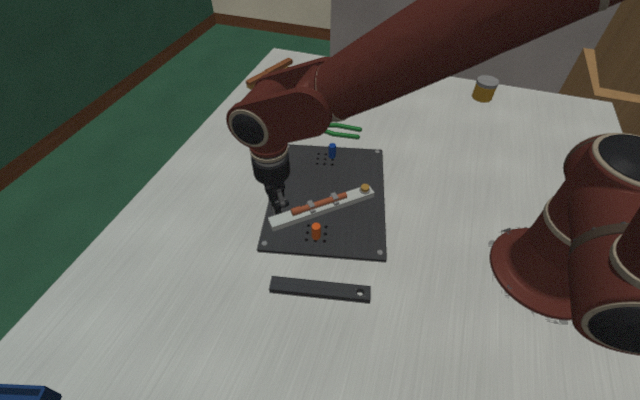

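The side view shows the arm about 15° short of the orange post, still moving freely, with nothing else disturbed. Slower from here.

>>> drive_tool([
  [[-0.0045, 0.006, 0], [0, 0, 2]],
  [[-0.009, 0.012, 0], [0, 0, 4]],
  [[-0.0137, 0.0178, 0], [0, 0, 6]],
  [[-0.016, 0.0205, 0], [0, 0, 7]],
  [[-0.0188, 0.0233, 0], [0, 0, 8]],
  [[-0.0214, 0.026, 0], [0, 0, 9]],
  [[-0.024, 0.0287, 0], [0, 0, 10]],
  [[-0.0267, 0.0313, 0], [0, 0, 11]],
])

```text
time: 6.45
tool_pos: [0.5551, 0.0823, 0.0184]
tool_rot: [0.0, 0.891, 0.454, 0.0]
contact_force: [2.1, 0.3, 0.5]
gripper_width: -0.0
```

```bash
python3 - <<'E'
from h import *
s=state();p=s['tool_pos'];print(s['time'],p,s['contact_force'])
cv2.imwrite('pics/side4.png',cv2.resize(grab_frame('side')[120:280,220:430,::-1],None,fx=3,fy=3))
E
```

```text
6.45 [0.55505009 0.08229543 0.01841255] [2.13490698 0.2888905  0.54586933]
```

View pics/side4.png

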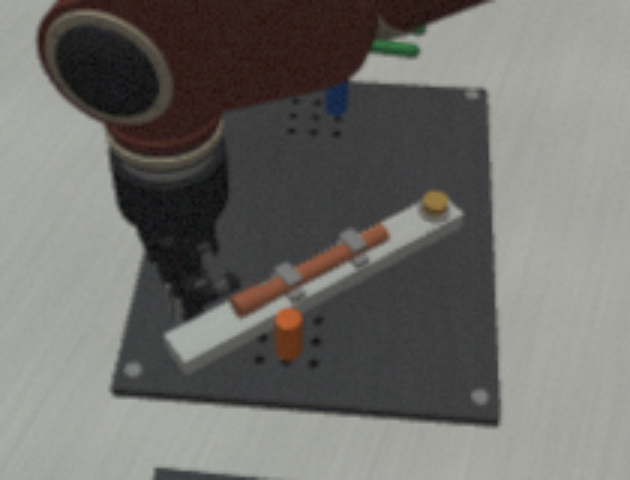

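Close (the arm edge nearly touches the post at (290,335) in this crop), but the force is only 2 N, so no contact yet. Creeping.

>>> drive_tool([
  [[-0.0014, 0.0013, 0], [0, 0, 0.5]],
  [[-0.0028, 0.0026, 0], [0, 0, 1]],
  [[-0.0042, 0.0038, 0], [0, 0, 1.5]],
  [[-0.0056, 0.005, 0], [0, 0, 2]],
  [[-0.007, 0.0063, 0], [0, 0, 2.5]],
  [[-0.0084, 0.0075, 0], [0, 0, 3]],
])

```text
time: 7.1
tool_pos: [0.5467, 0.0897, 0.0184]
tool_rot: [0.0, 0.879, 0.477, 0.0]
contact_force: [1.4, -0.2, 0.4]
gripper_width: -0.001
```

>>> drive_tool([
  [[-0.0014, 0.0012, 0], [0, 0, 0.5]],
  [[-0.0028, 0.0024, 0], [0, 0, 1]],
])

```text
time: 7.3
tool_pos: [0.5439, 0.0921, 0.0184]
tool_rot: [0.0, 0.875, 0.484, 0.0]
contact_force: [2.0, -1.1, 1.3]
gripper_width: -0.001
```

Still only friction-level force; small steps continue.

>>> drive_tool([
  [[-0.0008, 0.0006, 0], [0, 0, 0.25]],
  [[-0.0015, 0.0012, 0], [0, 0, 0.5]],
])

```text
time: 7.5
tool_pos: [0.5424, 0.0933, 0.0184]
tool_rot: [0.0, 0.873, 0.488, 0.0]
contact_force: [2.3, -1.1, 0.7]
gripper_width: 0.0
```

>>> drive_tool([
  [[-0.0008, 0.0006, 0], [0, 0, 0.25]],
  [[-0.0015, 0.0012, 0], [0, 0, 0.5]],
])

```text
time: 7.7
tool_pos: [0.5417, 0.094, 0.0186]
tool_rot: [0.001, 0.871, 0.492, 0.001]
contact_force: [5.4, -3.7, -0.6]
gripper_width: -0.004
```

```bash
python3 - <<'E'
from h import *
s=state();p=s['tool_pos'];print(s['time'],p,s['contact_force'])
cv2.imwrite('pics/side5.png',cv2.resize(grab_frame('side')[150:260,250:400,::-1],None,fx=5,fy=5,interpolation=cv2.INTER_CUBIC))
E
```

```text
7.7 [0.5416763  0.09398557 0.01856867] [ 5.35189604 -3.73597961 -0.64728944]
```

View pics/side5.png

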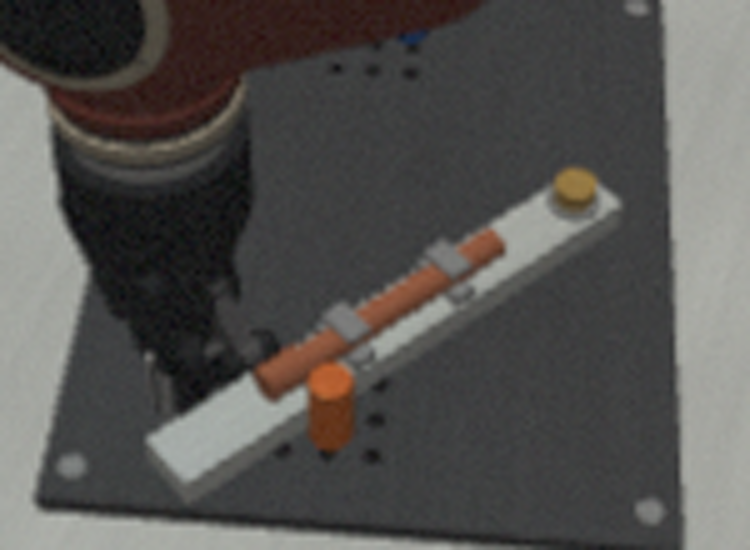

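The force rose to 6.5 N and the tool stopped following: contact. One slight press to confirm the arm is seated.

>>> drive_tool([
  [[-0.0008, 0.0006, 0], [0, 0, 0]],
  [[-0.0008, 0.0006, 0], [0, 0, 0]],
  [[-0.0008, 0.0006, 0], [0, 0, 0]],
])

```text
time: 8.05
tool_pos: [0.5416, 0.0941, 0.0188]
tool_rot: [0.002, 0.871, 0.492, 0.001]
contact_force: [6.2, -3.3, -0.7]
gripper_width: -0.002
```

>>> drive_tool([
  [[-0.0012, 0.0009, 0], [0, 0, 0]],
  [[-0.0012, 0.0009, 0], [0, 0, 0]],
  [[-0.0012, 0.0009, 0], [0, 0, 0]],
])

```text
time: 8.35
tool_pos: [0.5414, 0.0943, 0.0192]
tool_rot: [0.003, 0.871, 0.492, 0.002]
contact_force: [7.3, -6.4, -2.0]
gripper_width: -0.002
```

Firm: 1.5 mm more command moved it 0.3 mm, with the force at 10 N. Backing straight off the arm's side, then up and clear.

>>> drive_tool([
  [[0.003, -0.002, 0], [0, 0, 0]],
  [[0.008, -0.005, 0], [0, 0, 0]],
  [[0.017, -0.011, 0], [0, 0, 0]],
  [[0.03, -0.019, 0], [0, 0, 0]],
  [[0.042, -0.026, 0.005], [0, 0, 0]],
  [[0.042, -0.026, 0.03], [0, 0, 0]],
  [[0.042, -0.026, 0.07], [0, 0, 0]],
  [[0.042, -0.026, 0.11], [0, 0, 0]],
])

```text
time: 9.15
tool_pos: [0.5811, 0.0693, 0.1291]
tool_rot: [-0.0, 0.871, 0.491, -0.001]
contact_force: [1.2, -0.5, -0.3]
gripper_width: 0.006
```

>>> drive_tool([
  [[0.02, -0.03, 0.03], [0, 0, 0]],
  [[0.03, -0.07, 0.05], [0, 0, 0]],
  [[0.03, -0.11, 0.06], [0, 0, 0]],
  [[0.03, -0.15, 0.06], [0, 0, 0]],
  [[0.03, -0.19, 0.06], [0, 0, 0]],
  [[0.03, -0.23, 0.06], [0, 0, 0]],
  [[0.03, -0.26, 0.06], [0, 0, 0]],
  [[0.03, -0.28, 0.06], [0, 0, 0]],
])

```text
time: 9.95
tool_pos: [0.6111, -0.2131, 0.1887]
tool_rot: [0.0, 0.871, 0.491, 0.0]
contact_force: [-0.3, 0.3, 0.1]
gripper_width: 0.002
```

>>> drive_tool([
  [[-0.02, -0.04, 0], [0, 0, 0]],
  [[-0.05, -0.08, 0], [0, 0, 0]],
  [[-0.08, -0.12, 0], [0, 0, 0]],
  [[-0.11, -0.16, 0], [0, 0, 0]],
  [[-0.13, -0.2, 0], [0, 0, 0]],
  [[-0.14, -0.22, 0], [0, 0, 0]],
  [[-0.14, -0.22, 0], [0, 0, 0]],
])

```text
time: 10.65
tool_pos: [0.4695, -0.433, 0.1886]
tool_rot: [0.0, 0.872, 0.49, -0.0]
contact_force: [0.8, 0.3, -0.2]
gripper_width: 0.001
```

```bash
python3 - <<'E'
from h import *
s=state();p=s['tool_pos'];print(s['time'],p,s['contact_force'])
t=grab_frame('top')
cv2.imwrite('pics/top6.png',cv2.resize(t[110:310,200:500,::-1],None,fx=2.6,fy=2.6,interpolation=cv2.INTER_CUBIC))
cv2.imwrite('pics/side6.png',cv2.resize(grab_frame('side')[150:260,250:400,::-1],None,fx=5,fy=5,interpolation=cv2.INTER_CUBIC))
for c in ['top','side']:
    for n in ['swing_arm','orange_stop_top','spare_bar','pliers']:
        print(c,n,[(d['location'],d['confidence']) for d in place_of(c,n)][:2])
    m=masks_of(c,'swing_arm')[0]['pixels'];v,u=np.nonzero(m)
    print(cv2.minAreaRect((back(c,np.c_[u,v],.028)[:,:2]*1000).astype(np.float32)))
E
```

```text
10.65 [ 0.46952819 -0.43295216  0.18856878] [ 0.75095258  0.29934662 -0.17452968]
top swing_arm [([0.4086, -0.0711, 0.0075], 0.66), ([0.5814, -0.3084, 0.0041], 0.66)]
top orange_stop_top [([0.4754, 0.0891, 0.0539], 0.6)]
top spare_bar [([0.3452, 0.1811, 0.0009], 0.79)]
top pliers [([0.5829, -0.3086, 0.0027], 0.61)]
((464.45001220703125, 22.908309936523438), (259.96893310546875, 33.82273483276367), 58.44773864746094)
side swing_arm [([0.4077, -0.0722, 0.01], 0.78)]
side orange_stop_top [([0.4747, 0.0852, 0.0502], 0.55)]
side spare_bar [([0.3513, 0.1834, 0.0002], 0.56)]
side pliers [([0.5841, -0.303, 0.0002], 0.98)]Traceback (most recent call last):
  File "<stdin>", line 9, in <module>
IndexError: list index out of range
```

View pics/top6.png

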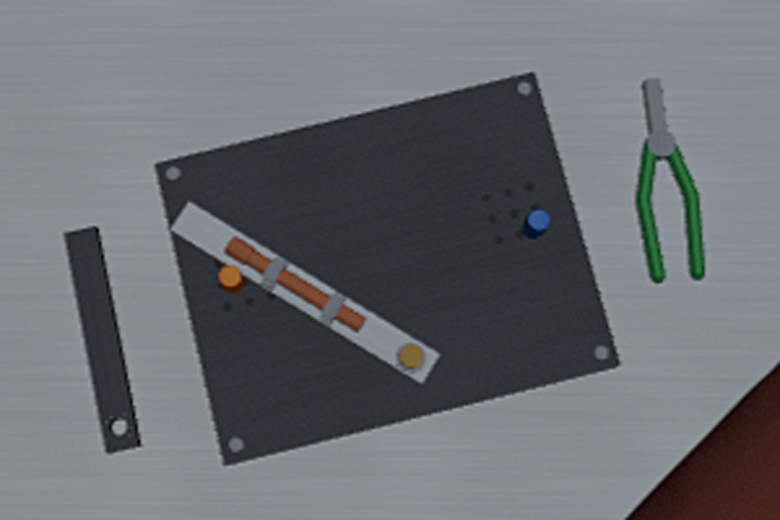

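View pics/side6.png

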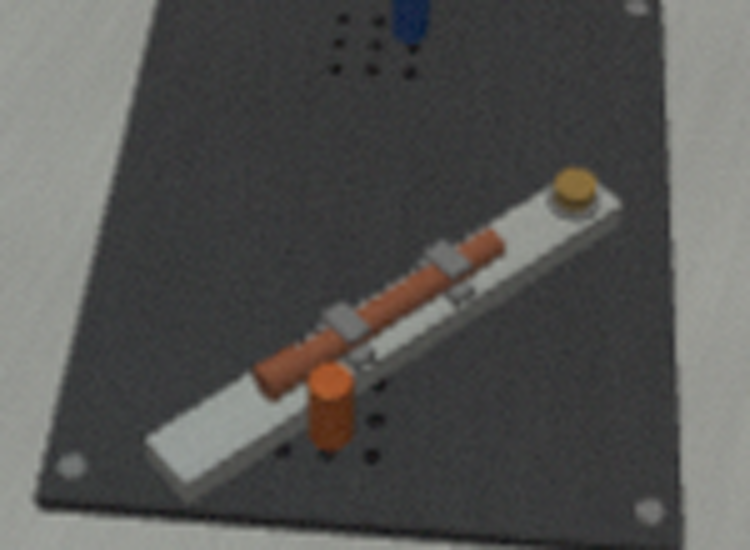

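Both views show the arm's side at the orange post: post at (231,277) in the top crop, (330,405) in the side crop. The arm hasn't moved since release. The measured angle is 58.4°, against about 58.2° expected at contact, and the bystanders are where they were. Handing in.

```bash
python3 -c "
from plant import *
print(job_done())"
```

```text
the job is handed in; nothing more can be done
None
```

The aluminium arm now rests with its side against the orange post, and I handed the job in at about 11 s of the 32 s allowed. I pushed its free end with the shut fingers from the blue side, swinging it about 52° around its pin. I then backed straight off, lifted and moved the robot clear.

**Contact:** near the post the push force rose from about 2.5 N to 10 N while the tool almost stopped moving. After release the arm measured 58.4° in the top view, against about 58.2° expected for contact. The side view showed no spring-back.

**Bystanders:** the spare bar and pliers read within the networks' scatter (a few mm) of where they started.

**Checks that failed or disagreed:**
- The last side-camera mask of the arm came back empty, so the final angle comes from the top camera only. The side picture was checked by eye.
- In the top camera's last reading, the network also reported the pliers as a second swing_arm.

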